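# Twist a nested beaker off its stack and set it on the stirrer

### The job

Free the top beaker from the nested stack in the steel stand: its lugs are caught inside the beaker below, so pull up only lightly (well under 10 N) and twist it until you feel it come free, then lift it out without straining the catches. Set it upright in the middle of the magnetic stirrer's plate, lowering it until it stands there rather than dropping it, and leave the flask and the jar that stand between stack and stirrer where they are.

Things in the scene. Friction and masses are not known exactly. Their poses are not given: they have to be found in the camera images.
- beaker: Top beaker of the nested stack of three: open white plastic, 110 mm tall, about 80 g (varies). From its shoulder, 60 mm above the underside, up to the rim it is a straight collar, outer diameter 66 mm, wall 2.5 mm. The tapered foot below the shoulder (diameter 49 down to 40 mm) hides in the beaker below while nested. Origin: centre of the underside; z up along its axis.
- lugs (a point): Point on the beaker's axis at the tops of its two foot lugs, 18 mm above the underside. Lugs: 6 mm high, 13 mm wide, opposite each other, out to 29 mm radius. They sit under two wide catch lugs in the beaker below. Pulled straight up from its nested place, the beaker rises freely by 3 to 17 mm (unknown, differs each time), then is held.
- stack_rim (a point): Centre of the rim of the beaker below, on the stack's axis, 175 mm above the bench; the top beaker's shoulder rests on this rim (diameter 66 mm), so its underside starts 60 mm lower and is out once above it. The two lower beakers are held fast in a fixed steel stand with a round base of diameter 124 mm. z up; its x and y axes do not show where the gaps are.
- gaps (a point): Point on the stack's axis, 30 mm below that rim, about where the two opposite gaps between the catch lugs lie. Twisting about the vertical by 15 to 145 degrees (unknown, differs each time, shown by no pose) brings the beaker's lugs under the gaps; there is a gap either way, the nearer within 80 degrees. A gap is about 20 degrees of twist wide; there the beaker lifts straight out.
- catch (a joint): How far the springy catch lugs are bent up, m: 0 at rest, grows as the caught beaker pulls on them. They start to yield at about 2 N of pull, then give 1.25 mm per N (5 mm at 6 N, 12 mm at 11.6 N); more than 12 mm damages them. They cannot turn, and spring back to 0 when the beaker comes free.
- plate (a point): Centre of the round aluminium top plate (diameter 110 mm) of the magnetic stirrer, at its upper surface, 60 mm above the bench. The stirrer is a fixed white box, 150 x 140 mm, 50 mm high under the plate. z up.
- flask_mid: To be left alone: conical glass flask, foot diameter 76, 125 tall, standing between the stand and the stirrer (sizes in mm). Origin: centre of its underside.
- jar_near: To be left alone: squat amber jar with blue cap, diameter 56, 85 tall, standing between the stand and the stirrer, farther out than the flask (sizes in mm). Origin: centre of its underside.
Mind the look-alikes: they are no part of the job. What is shaped like the part that bears plate but turquoise is not meant.

How it is judged:
On the way:
1. the beaker is out of the stack: its underside is above the rim of the beaker below (z of beaker in the frame of stack_rim above 0.003 m), for 0.1 s.
At the end, for the whole second after the job is handed in: The beaker stands upright (within 0.1 rad) and at rest on the stirrer's plate, its underside within 4 mm of the plate's surface and its centre within 20 mm of the plate's centre (horizontal distance between beaker and plate below 0.02 m and z of beaker in the frame of plate between -0.004 and 0.004 m and angle between beaker's own z axis and vertical below 0.1 rad and linear speed of beaker below 0.02 m/s); the robot touches nothing.
It fails at once if the catch lugs are bent up by more than 12 mm (value of joint catch above 0.012 m).
It fails at once if the beaker is dropped onto the plate (faster than 0.6 m/s within 40 mm above it) (horizontal distance between beaker and plate below 0.06 m and z of beaker in the frame of plate below 0.04 m and linear speed of beaker above 0.6 m/s).
It fails at once if the flask or the jar between stack and stirrer is shifted by more than 30 mm or knocked over (distance of any of flask_mid, jar_near from where it was at the start of the episode above 0.03 m or angle between any of flask_mid, jar_near's own z axis and vertical above 0.5 rad).
It also fails if it takes over 72 s, if anything falls off the work surface, if the arm or the gripper's body presses on something with over 40 N, if the wrist force passes 120 N, or if a joint passes its speed limit or range.

### The arm

A 6-joint arm with a two-finger parallel gripper is mounted at the origin on the work surface. World frame = base frame: x ahead of the robot, y to its left, z up, the work surface at z = 0. Lengths are in m, angles in rad, forces in N, time in s.
With the tool pointing down it reaches from about 0.3 to 0.775 m from the base axis. Payload 14.6 kg.
Tool frame: the origin (TCP) lies midway between the tips of the shut fingers; the grasp point (between the pads) lies 19 mm behind it (ctrl.grip_depth is the z of the grasp point in the tool frame, in m); z points along the fingers, y is the line along which they close (so a half turn about z gives the same grasp; the last joint's range is limited). The gripper opens to 94 mm and grips with 3 to 60 N. Pads are 16 mm wide; open, the fingers measure 119 mm over their backs; the gripper's body (75 mm by 177 mm) begins 78 mm behind the grasp point.
Start: joints at [-1.199, 0.3, 1.521, -0, 1.321, -0.067], TCP at [0.234, -0.498, 0.205] pointing down, gripper open.
Joint ranges: [-3.03, 3.03], [-0.79, 2.21], [0.23, 2.52], [-1.04, 4.18], [0, 3.07], [-2.55, 2.55]. Speed limits (rad/s): [2.22, 2.22, 2.57, 3.14, 3.14, 3.14].

### API

Orientations are given as [roll, pitch, yaw] about the fixed x, y, z axes, in that order (R = Rz(yaw) Ry(pitch) Rx(roll)).
In Python, from station import ctrl gives the robot as it stands. The module is installed in compiled form; this text tells all that it offers.
- The arm moves only by the tool carry_out, never from a script. Its argument "commands" is a list of rows, each a list of 3 entries, a list of its own where there are three numbers: the closure, from 0 (fully open) to 1 (shut), then the shift along the tool's x, y, z in mm, then the turn, a rotation vector about the tool's x, y, z in rad. In form: [[gripper, [tx, ty, tz], [wx, wy, wz]], ...]. A call has 1 to 10 rows; each row shifts and turns the commanded pose from where the row before left it, along the tool's axes as they then stand; what a row does not reach is not made up. A row lasts 1/8 s, in which the tool goes at most 62.5 mm and 10.7 degrees, less where a joint would pass 70% of its speed; a pose out of reach is approached as far as the arm can. A call with a gripper value outside its range is refused whole. The fingers move at their own pace and stop on an object; "squeeze" is the grip in N (left out, the last holds). Time passes only in rows, so rows that do not move let the fingers close. It gives the time, the measured TCP pose, the force, the opening and the grip force at its end, in the units of the state.
- ctrl.get_obs(): the state, without advancing time (a new reading comes with each control period).
- ctrl.camera(name): name is "scene" or "top" or "wrist"; returns a dict with "img" (420x560x3 uint8, blue, green, red), "camera_matrix" (3x3 intrinsics, pixels), "rvec" (rotation vector, rad) and "tvec" (3), from world to camera coordinates, as OpenCV has them. Camera axes: x right, y down, z forward; pixel columns grow to the right and rows downward; lengths in m; the calibration is good to about 2 mm. A picture is of the moment at which its call begins. There is no depth.
- ctrl.hand_in(): hands the job in; it is judged then, once.
Trained networks look in the newest picture that a camera, given by its name, has taken for a name from the list of things; names that differ only in an ending like _2 or _b are one class to them, and where a whole thing is asked for, a point or a joint stands for the part that bears it (a point fixed in the world has none). Each returns a list of dicts, best first, with "score" (0 to 1); they miss things now and then, are a little off and sometimes report something else, mostly with a low value. They report only what shows in the picture. A call takes as long as a camera call. They do not tell look-alikes from the thing itself.
- ctrl.outline_of(thing, camera): "region" (420x560 bool, what is visible of it).
- ctrl.place_of(thing, camera): "at" ([x, y, z] in m, in world coordinates, good to about 4 mm: a listed point, or the origin of a listed thing).
The state is a dict: "time_s": time; "qpos": joint angles; "joint_vel": joint speeds; "tau": joint torques, N m; "ee_pos": TCP position; "eef_rot": TCP orientation; "force": force on the tool from outside, world axes, zero at the start; "moment": the same for the moment, N m; "grip_width": finger opening in m; "grip_force": force on a finger pad.
Only numpy, scipy, OpenCV 4.12 (cv2) and the standard library are available. Lean on these libraries where they do the work, as an engineer would, in place of code of your own. Each camera call takes 0.05 s, during which the arm holds its last target. There are 200 camera calls.

## Working session

There is one attempt and no reset: what is moved stays moved. The work goes in short steps, Python scripts to look and compute and a tool call to move; the robot and the scene stay as the last step left them, time stands still between calls to the robot, and variables do not carry over. Pictures are saved under pics/ and viewed, at most 10 in all, crops included, and the job is handed in when it is done.

Besides the shell and the picture viewer there is one more tool, called after "Call:" by a JSON object that holds its "fn" and its "kwargs". carry_out: Moves the arm, as the interface text tells. Its arguments: {"type":"object","properties":{"commands":{"type":"array","items":{"type":"array"}},"squeeze":{"type":"number"}},"required":["commands"]}

```bash
mkdir -p pics
cat > h.py <<'E'
import numpy as np, cv2
from station import ctrl
def P(c,p):
    return cv2.projectPoints(np.float64([p]),c["rvec"],c["tvec"],c["camera_matrix"],None)[0].ravel()
E
python3 - <<'E'
from h import *
for n in ["scene","top"]:
    c=ctrl.camera(n); cv2.imwrite(f"pics/{n}.png",c["img"])
    for t in ["beaker","stack_rim","plate","flask_mid","jar_near"]:
        for d in ctrl.place_of(t,n)[:3]: print(n,t,round(d["score"],2),np.round(d["at"],3),P(c,d["at"]).round())
o=ctrl.get_obs(); print(o["ee_pos"],o["eef_rot"],o["grip_width"],o["force"],ctrl.grip_depth,o["time_s"])
E
```

```text
scene beaker 0.54 [0.488 0.26  0.146] [438. 183.]
scene stack_rim 0.94 [0.49  0.264 0.172] [444. 173.]
scene plate 0.86 [ 0.286 -0.275  0.06 ] [186. 172.]
scene plate 0.66 [ 0.593 -0.401  0.059] [109. 279.]
scene plate 0.61 [ 0.538 -0.176  0.058] [230. 247.]
scene flask_mid 0.58 [0.497 0.008 0.004] [313. 242.]
scene jar_near 0.78 [ 0.635 -0.018 -0.001] [313. 296.]
top beaker 0.58 [0.484 0.265 0.117] [148. 206.]
top stack_rim 0.94 [0.488 0.26  0.174] [144. 202.]
top plate 0.73 [ 0.284 -0.279  0.06 ] [352. 282.]
top plate 0.64 [ 0.592 -0.399  0.062] [393. 170.]
top plate 0.55 [ 0.536 -0.178  0.063] [314. 190.]
top flask_mid 0.63 [ 0.494  0.002 -0.004] [250. 208.]
top jar_near 0.87 [ 0.636 -0.017  0.005] [256. 159.]
top jar_near 0.5 [0.484 0.262 0.146] [146. 205.]
[ 0.23366281 -0.49788102  0.20543537] [-3.14158801e+00  1.79869770e-05  4.38795650e-01] 0.0940987181728457 [-0.58296275 -0.45650256 -0.32396757] -0.0188 0.6
```

View pics/scene.png

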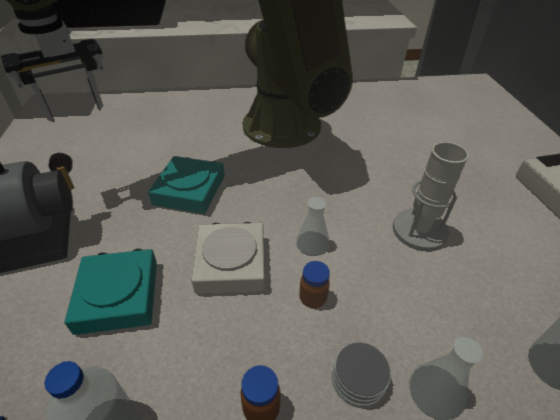

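View pics/top.png

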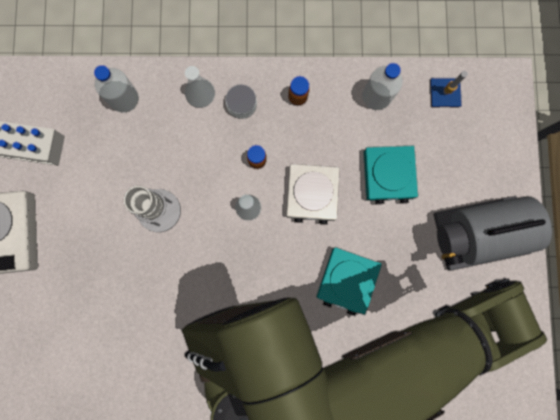

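The white stirrer's plate is at about (0.537, -0.177), pixel (230, 247) in the scene view; the two turquoise ones are decoys. The stack's axis is at about (0.489, 0.262). I'll raise the tool, then swing it round above the stack.

Call:
{"fn": "carry_out", "kwargs": {"commands": [[0,[0,0,-60],[0,0,0]],[0,[0,0,-60],[0,0,0]],[0,[59.7,-3,0],[0,0,-0.108]],[0,[59.7,-3,0],[0,0,-0.108]],[0,[59.7,-3,0],[0,0,-0.108]],[0,[59.7,-3,0],[0,0,-0.108]],[0,[59.7,-3,0],[0,0,-0.108]],[0,[59.7,-3,0],[0,0,-0.108]],[0,[59.7,-3,0],[0,0,-0.108]],[0,[59.7,-3,0],[0,0,-0.108]]]}}

```text
time_s: 1.85
ee_pos: [0.5343, -0.1425, 0.3253]
eef_rot: [-3.141, -0.0, 1.306]
force: [1.0, -1.0, -0.4]
grip_width: 0.0938
grip_force: 0.0
```

Call:
{"fn": "carry_out", "kwargs": {"commands": [[0,[59.7,-3,0],[0,0,-0.108]],[0,[59.7,-3,0],[0,0,-0.108]],[0,[59.7,-3,0],[0,0,-0.108]],[0,[59.7,-3,0],[0,0,-0.108]],[0,[59.7,-3,0],[0,0,-0.108]],[0,[59.7,-3,0],[0,0,-0.108]],[0,[50,-3,0],[0,0,-0.1]],[0,[0,0,0],[0,0,0]]]}}

```text
time_s: 2.85
ee_pos: [0.4927, 0.2555, 0.3255]
eef_rot: [3.142, -0.0, 2.056]
force: [0.3, -0.0, 0.5]
grip_width: 0.0935
grip_force: 0.0
```

```bash
cat >> h.py <<'E'
from scipy.spatial.transform import Rotation as R
def tool(p):
    o=ctrl.get_obs(); return R.from_euler("xyz",o["eef_rot"]).inv().apply(np.array(p)-o["ee_pos"])*1000
def st():
    o=ctrl.get_obs(); print("t",o["time_s"],"p",np.round(o["ee_pos"],4),"r",np.round(o["eef_rot"],3),"q",np.round(o["qpos"],2),"F",np.round(o["force"],2),"w",round(o["grip_width"],4),"g",o["grip_force"])
E
python3 - <<'E'
from h import *
st()
for n in ["wrist"]:
    c=ctrl.camera(n); cv2.imwrite(f"pics/{n}1.png",c["img"])
    for t in ["beaker","stack_rim"]:
        for d in ctrl.place_of(t,n)[:3]: print(n,t,round(d["score"],2),np.round(d["at"],3),P(c,d["at"]).round(),tool(d["at"]).round())
    # rim circle at z=.225
    m=ctrl.outline_of("beaker",n)
    for x in m[:1]:
        r=x["region"]; print(x["score"],r.sum()); cv2.imwrite("pics/m.png",r.astype(np.uint8)*255)
    im=c["img"].copy()
    for k in range(40):
        a=k*np.pi/20; p=P(c,[.489+.033*np.cos(a),.262+.033*np.sin(a),.225]); cv2.circle(im,tuple(int(v) for v in p),1,(0,0,255),-1)
    cv2.imwrite("pics/w1.png",im)
E
```

```text
t 2.85 p [0.4927 0.2555 0.3255] r [ 3.142 -0.     2.056] q [ 0.41  0.25  1.31  0.    1.58 -0.07] F [ 0.28 -0.03  0.51] w 0.0935 g 0.0
wrist beaker 0.66 [0.49  0.262 0.114] [284. 184.] [ 10.   1. 212.]
0.92 5465
```

View pics/w1.png

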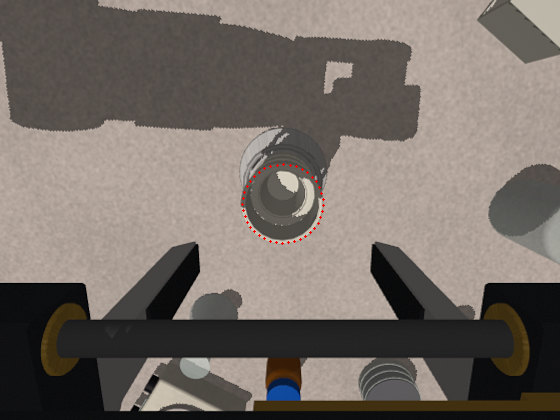

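The projected rim circle at (0.489, 0.262, 0.225) lies right on the beaker's rim, centre at pixel (283, 203). I'll move down and grip.

Call:
{"fn": "carry_out", "kwargs": {"commands": [[0,[7.5,0,45],[0,0,0]],[0,[0,0,45],[0,0,0]],[0,[0,0,35],[0,0,0]],[0,[0,0,18],[0,0,0]],[0.3,[0,0,0],[0,0,0]],[1,[0,0,0],[0,0,0]],[1,[0,0,0],[0,0,0]],[1,[0,0,0],[0,0,0]],[1,[0,0,0],[0,0,0]]], "squeeze": 20}}

```text
time_s: 4.18
ee_pos: [0.491, 0.2596, 0.1834]
eef_rot: [3.14, 0.0, 2.051]
force: [0.4, -3.2, 6.3]
grip_width: 0.0662
grip_force: 20.0
```

Call:
{"fn": "carry_out", "kwargs": {"commands": [[1,[0,0,0],[0,0,0]],[1,[0,0,-1],[0,0,0]],[1,[0,0,-1],[0,0,0]]]}}

```text
time_s: 4.55
ee_pos: [0.4904, 0.2598, 0.1844]
eef_rot: [-3.141, -0.0, 2.051]
force: [-0.2, -0.6, -0.6]
grip_width: 0.0666
grip_force: 20.0
```

```bash
python3 -c "
from h import *
st()"
```

```text
t 4.55 p [0.4904 0.2598 0.1844] r [-3.141 -0.     2.051] q [ 0.42  0.33  1.53  0.    1.28 -0.06] F [-0.18 -0.64 -0.57] w 0.0666 g 19.999739101622254
```

Call:
{"fn": "carry_out", "kwargs": {"commands": [[1,[0,0,-2],[0,0,0]],[1,[0,0,-2],[0,0,0]],[1,[0,0,0],[0,0,0]]]}}

```text
time_s: 4.92
ee_pos: [0.4905, 0.2597, 0.1884]
eef_rot: [-3.141, -0.0, 2.051]
force: [0.1, -0.1, -1.1]
grip_width: 0.0661
grip_force: 20.0
```

Call:
{"fn": "carry_out", "kwargs": {"commands": [[1,[0,0,-2],[0,0,0]],[1,[0,0,-1],[0,0,0]],[1,[0,0,0],[0,0,0]]]}}

```text
time_s: 5.3
ee_pos: [0.4904, 0.2597, 0.1913]
eef_rot: [-3.141, -0.0, 2.051]
force: [0.6, 0.6, -5.1]
grip_width: 0.0667
grip_force: 20.0
```

Call:
{"fn": "carry_out", "kwargs": {"commands": [[1,[0,0,0],[0,0,0.08]],[1,[0,0,0],[0,0,0.08]],[1,[0,0,0],[0,0,0.08]],[1,[0,0,0],[0,0,0]]]}}

```text
time_s: 5.8
ee_pos: [0.4903, 0.2597, 0.1912]
eef_rot: [-3.141, 0.0, 1.811]
force: [-1.7, 0.7, -5.8]
grip_width: 0.0662
grip_force: 20.0
```

Call:
{"fn": "carry_out", "kwargs": {"commands": [[1,[0,0,0],[0,0,0.1]],[1,[0,0,0],[0,0,0.1]],[1,[0,0,0],[0,0,0]]]}}

```text
time_s: 6.18
ee_pos: [0.4904, 0.2596, 0.1913]
eef_rot: [-3.141, 0.0, 1.613]
force: [-1.0, -0.2, -4.9]
grip_width: 0.0662
grip_force: 20.0
```

```bash
python3 -c "
from h import *
st(); print(ctrl.get_obs()['moment'])"
```

```text
t 6.175 p [0.4904 0.2596 0.1913] r [-3.141  0.     1.613] q [ 0.42  0.32  1.52 -0.    1.29  0.38] F [-1.05 -0.21 -4.87] w 0.0662 g 19.99906876590103
[-0.02760865  0.02677097 -0.053697  ]
```

Call:
{"fn": "carry_out", "kwargs": {"commands": [[1,[0,0,0],[0,0,0.1]],[1,[0,0,0],[0,0,0.1]],[1,[0,0,0],[0,0,0]]]}}

```text
time_s: 6.55
ee_pos: [0.4905, 0.2596, 0.1914]
eef_rot: [-3.141, 0.0, 1.414]
force: [-0.1, -0.5, -5.5]
grip_width: 0.0661
grip_force: 20.0
```

Call:
{"fn": "carry_out", "kwargs": {"commands": [[1,[0,0,0],[0,0,0.1]],[1,[0,0,0],[0,0,0.1]],[1,[0,0,0],[0,0,0]]]}}

```text
time_s: 6.92
ee_pos: [0.4902, 0.2592, 0.1912]
eef_rot: [-3.141, 0.001, 1.215]
force: [-2.4, -4.7, -5.5]
grip_width: 0.0661
grip_force: 20.0
```

```bash
python3 -c "
from h import *
st(); print(ctrl.get_obs()['moment'])"
```

```text
t 6.925 p [0.4902 0.2592 0.1912] r [-3.141e+00  1.000e-03  1.215e+00] q [ 0.42  0.32  1.53 -0.    1.3   0.78] F [-2.4  -4.69 -5.5 ] w 0.0661 g 19.998822114430368
[-0.96988092  0.52294671 -0.11447017]
```

Call:
{"fn": "carry_out", "kwargs": {"commands": [[1,[0,0,0],[0,0,0.1]],[1,[0,0,0],[0,0,0.06]],[1,[0,0,0],[0,0,0]]]}}

```text
time_s: 7.3
ee_pos: [0.4903, 0.2592, 0.1912]
eef_rot: [-3.141, 0.002, 1.055]
force: [-2.6, -5.3, -5.7]
grip_width: 0.0661
grip_force: 20.0
```

```bash
python3 -c "
from h import *
st(); print(ctrl.get_obs()['moment'])"
```

```text
t 7.3 p [0.4903 0.2592 0.1912] r [-3.141e+00  2.000e-03  1.055e+00] q [ 0.42  0.32  1.53 -0.    1.3   0.94] F [-2.61 -5.3  -5.74] w 0.0661 g 19.998375764116645
[-1.14303347  0.6036072  -0.10354583]
```

Call:
{"fn": "carry_out", "kwargs": {"commands": [[1,[-1,0,0],[0,0,0]],[1,[0,0,0],[0,0,0]]]}}

```text
time_s: 7.55
ee_pos: [0.49, 0.2588, 0.1913]
eef_rot: [-3.141, 0.0, 1.053]
force: [-0.8, -2.1, -7.2]
grip_width: 0.0663
grip_force: 20.0
```

```bash
cat >> h.py <<'E'
def st2():
    st(); o=ctrl.get_obs(); print("M",np.round(o["moment"],3))
E
python3 -c "
from h import *
st2()
c=ctrl.camera('wrist'); cv2.imwrite('pics/w2.png',c['img'])"
```

```text
t 7.55 p [0.49   0.2588 0.1913] r [-3.141  0.     1.053] q [ 0.42  0.32  1.53 -0.    1.29  0.94] F [-0.8  -2.11 -7.23] w 0.0663 g 19.997585385572165
M [-0.586  0.275  0.102]
```

View pics/w2.png

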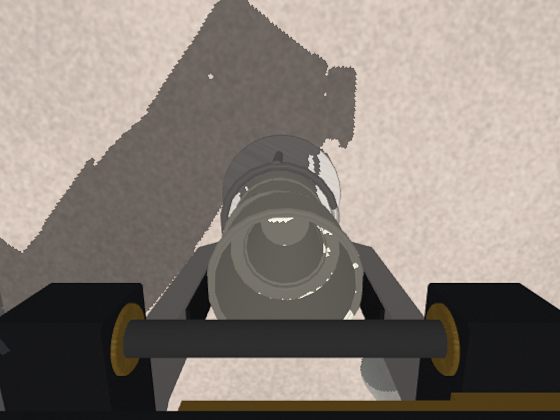

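The picture shows the collar between the fingers, rim centre near pixel (285, 265), so the grip is holding. The side force came from the slightly off-centre grip. I'll ease the pull, shift a little further and keep twisting.

Call:
{"fn": "carry_out", "kwargs": {"commands": [[1,[-0.7,0,2],[0,0,0]],[1,[0,0,0],[0,0,0.1]],[1,[0,0,0],[0,0,0.06]],[1,[0,0,0],[0,0,0]]]}}

```text
time_s: 8.1
ee_pos: [0.4899, 0.2584, 0.1897]
eef_rot: [3.141, -0.001, 0.892]
force: [-0.3, -0.8, -3.7]
grip_width: 0.0666
grip_force: 20.0
```

```bash
python3 -c "
from h import *
st2()"
```

```text
t 8.1 p [0.4899 0.2584 0.1897] r [ 3.141e+00 -1.000e-03  8.920e-01] q [0.42 0.32 1.53 0.   1.29 1.1 ] F [-0.27 -0.82 -3.66] w 0.0666 g 19.999040302354842
M [-0.247  0.03  -0.004]
```

Call:
{"fn": "carry_out", "kwargs": {"commands": [[1,[0,0,0],[0,0,0.1]],[1,[0,0,0],[0,0,0.1]],[1,[0,0,0],[0,0,0]]]}}

```text
time_s: 8.48
ee_pos: [0.4894, 0.2583, 0.1894]
eef_rot: [-3.141, 0.0, 0.693]
force: [-3.2, -1.5, -4.1]
grip_width: 0.0666
grip_force: 20.0
```

```bash
python3 -c "
from h import *
st2()"
```

```text
t 8.475 p [0.4894 0.2583 0.1894] r [-3.141  0.     0.693] q [0.42 0.32 1.53 0.   1.29 1.3 ] F [-3.23 -1.52 -4.11] w 0.0666 g 19.999834285117686
M [-0.174  0.944 -0.087]
```

Call:
{"fn": "carry_out", "kwargs": {"commands": [[1,[-1,-0.3,0],[0,0,0.05]],[1,[0,0,0],[0,0,0.1]],[1,[0,0,0],[0,0,0.05]],[1,[0,0,0],[0,0,0]]]}}

```text
time_s: 8.98
ee_pos: [0.4883, 0.258, 0.1893]
eef_rot: [-3.141, 0.001, 0.494]
force: [-6.0, -1.0, -3.5]
grip_width: 0.0667
grip_force: 20.0
```

```bash
python3 -c "
from h import *
st2()"
```

```text
t 8.975 p [0.4883 0.258  0.1893] r [-3.141e+00  1.000e-03  4.940e-01] q [0.42 0.32 1.53 0.   1.29 1.5 ] F [-5.97 -1.01 -3.52] w 0.0667 g 19.99952849233523
M [-0.122  1.269 -0.043]
```

Call:
{"fn": "carry_out", "kwargs": {"commands": [[1,[-1.1,-1.1,0],[0,0,0]],[1,[0,0,0],[0,0,0]]]}}

```text
time_s: 9.22
ee_pos: [0.4874, 0.2582, 0.1895]
eef_rot: [3.141, -0.001, 0.492]
force: [-0.5, -2.5, -4.5]
grip_width: 0.0667
grip_force: 20.0
```

```bash
python3 -c "
from h import *
st2()"
```

```text
t 9.225 p [0.4874 0.2582 0.1895] r [ 3.141e+00 -1.000e-03  4.920e-01] q [ 0.42  0.32  1.54 -0.    1.29  1.5 ] F [-0.48 -2.5  -4.49] w 0.0667 g 19.998630692716688
M [-0.61   0.192  0.057]
```

Call:
{"fn": "carry_out", "kwargs": {"commands": [[1,[-0.2,0.2,0],[0,0,0]],[1,[-0.2,-0.2,0],[0,0,0.1]],[1,[-0.2,-0.2,0],[0,0,0.1]],[1,[0,0,0],[0,0,0]]]}}

```text
time_s: 9.72
ee_pos: [0.4867, 0.2584, 0.1896]
eef_rot: [-3.141, -0.001, 0.292]
force: [-1.5, 0.2, -4.0]
grip_width: 0.0662
grip_force: 20.0
```

```bash
python3 -c "
from h import *
st2()"
```

```text
t 9.725 p [0.4867 0.2584 0.1896] r [-3.141e+00 -1.000e-03  2.920e-01] q [0.42 0.31 1.54 0.   1.29 1.7 ] F [-1.49  0.19 -4.02] w 0.0662 g 19.999325776007026
M [ 0.053  0.324 -0.009]
```

Now the side force stays small. I'll keep twisting this way.

Call:
{"fn": "carry_out", "kwargs": {"commands": [[1,[-0.3,-0.2,0],[0,0,0.1]],[1,[-0.2,-0.2,0],[0,0,0.1]],[1,[0,0,0],[0,0,0]]]}}

```text
time_s: 10.1
ee_pos: [0.4863, 0.2587, 0.1896]
eef_rot: [-3.141, -0.001, 0.094]
force: [0.6, 0.1, -4.7]
grip_width: 0.0662
grip_force: 20.0
```

Call:
{"fn": "carry_out", "kwargs": {"commands": [[1,[-0.2,-0.2,0],[0,0,0.1]],[1,[-0.2,-0.2,0],[0,0,0.1]],[1,[0,0,0],[0,0,0]]]}}

```text
time_s: 10.48
ee_pos: [0.4855, 0.259, 0.1895]
eef_rot: [-3.141, 0.0, -0.105]
force: [-1.7, 1.8, -4.1]
grip_width: 0.0662
grip_force: 20.0
```

Call:
{"fn": "carry_out", "kwargs": {"commands": [[1,[-0.3,-0.3,0],[0,0,0.1]],[1,[-0.2,-0.3,0],[0,0,0.1]],[1,[0,0,0],[0,0,0]]]}}

```text
time_s: 10.85
ee_pos: [0.4852, 0.2596, 0.1895]
eef_rot: [-3.141, 0.0, -0.305]
force: [-2.6, 1.0, -4.0]
grip_width: 0.0665
grip_force: 20.0
```

```bash
python3 -c "
from h import *
st2()"
```

```text
t 10.85 p [0.4852 0.2596 0.1895] r [-3.141  0.    -0.305] q [0.42 0.31 1.54 0.   1.29 2.3 ] F [-2.55  1.02 -3.99] w 0.0665 g 19.999421322718263
M [ 0.153  0.294 -0.104]
```

Call:
{"fn": "carry_out", "kwargs": {"commands": [[1,[-0.5,-0.2,0],[0,0,0.1]],[1,[-0.2,-0.2,0],[0,0,0.1]],[1,[0,0,0],[0,0,0]]]}}

```text
time_s: 11.22
ee_pos: [0.4851, 0.2603, 0.1899]
eef_rot: [-3.14, -0.001, -0.504]
force: [0.6, 0.5, -0.1]
grip_width: 0.066
grip_force: 20.0
```

```bash
python3 -c "
from h import *
st2()"
```

```text
t 11.225 p [0.4851 0.2603 0.1899] r [-3.14e+00 -1.00e-03 -5.04e-01] q [0.43 0.31 1.54 0.   1.29 2.5 ] F [ 0.57  0.48 -0.12] w 0.066 g 20.000481535680592
M [ 0.355 -0.112  0.099]
```

The pull dropped to about 0: the lugs are in the gap. I'll lift gently and watch the force.

Call:
{"fn": "carry_out", "kwargs": {"commands": [[1,[0,0,-2],[0,0,0]],[1,[0,0,-2],[0,0,0]],[1,[0,0,0],[0,0,0]]]}}

```text
time_s: 11.6
ee_pos: [0.4848, 0.2603, 0.1938]
eef_rot: [-3.141, -0.0, -0.508]
force: [0.3, 3.3, -0.1]
grip_width: 0.0662
grip_force: 20.0
```

Call:
{"fn": "carry_out", "kwargs": {"commands": [[1,[0,-0.4,-3],[0,0,0]],[1,[0,0,-3],[0,0,0]],[1,[0,0,0],[0,0,0]]]}}

```text
time_s: 11.98
ee_pos: [0.4851, 0.2603, 0.1999]
eef_rot: [-3.141, -0.001, -0.509]
force: [-0.1, 0.5, 0.8]
grip_width: 0.0666
grip_force: 20.0
```

Call:
{"fn": "carry_out", "kwargs": {"commands": [[1,[0,0,-4],[0,0,0]],[1,[0,0,-4],[0,0,0]],[1,[0,0,-4],[0,0,0]],[1,[0,0,0],[0,0,0]]]}}

```text
time_s: 12.48
ee_pos: [0.485, 0.2605, 0.2118]
eef_rot: [-3.141, -0.0, -0.509]
force: [0.5, -0.1, -0.9]
grip_width: 0.0666
grip_force: 20.0
```

Call:
{"fn": "carry_out", "kwargs": {"commands": [[1,[0,0,-6],[0,0,0]],[1,[0,0,-8],[0,0,0]],[1,[0,0,-8],[0,0,0]],[1,[0,0,-8],[0,0,0]],[1,[0,0,0],[0,0,0]]]}}

```text
time_s: 13.1
ee_pos: [0.4851, 0.2606, 0.2422]
eef_rot: [-3.141, -0.001, -0.509]
force: [-0.5, -0.8, -1.1]
grip_width: 0.0666
grip_force: 20.0
```

Call:
{"fn": "carry_out", "kwargs": {"commands": [[1,[0,0,-20],[0,0,0]],[1,[0,0,-30],[0,0,0]],[1,[0,0,0],[0,0,0]],[1,[0,0,0],[0,0,0]]]}}

```text
time_s: 13.6
ee_pos: [0.4847, 0.2603, 0.2902]
eef_rot: [3.14, 0.001, -0.509]
force: [0.1, -0.2, -1.3]
grip_width: 0.0665
grip_force: 20.0
```

Run:
```python
from h import *
st2()
ims=[]
for n in ["scene","wrist","top"]:
    c=ctrl.camera(n); 
    for d in ctrl.place_of("beaker",n)[:2]+ctrl.place_of("lugs",n)[:1]: print(n,round(d["score"],2),np.round(d["at"],3),P(c,d["at"]).round(),tool(d["at"]).round(1))
    if n=="scene": ims.append(cv2.resize(c["img"][60:260,360:560],(400,400),interpolation=cv2.INTER_CUBIC))
    if n=="wrist": ims.append(cv2.resize(c["img"],None,fx=400/420*.7,fy=400/420))
cv2.imwrite("pics/l.png",np.hstack(ims))
```

```text
t 13.6 p [0.4847 0.2603 0.2902] r [ 3.14e+00  1.00e-03 -5.09e-01] q [0.43 0.25 1.39 0.   1.5  2.51] F [ 0.06 -0.17 -1.29] w 0.0665 g 19.999630632810295
M [ 0.126 -0.017 -0.011]
scene 0.77 [0.489 0.263 0.226] [452. 151.] [ 2.4 -4.  64.7]
scene 0.98 [0.492 0.26  0.237] [453. 147.] [ 7.1 -3.1 53.5]
wrist 0.86 [0.492 0.26  0.219] [281. 214.] [ 6.9 -3.2 72. ]
wrist 0.86 [0.484 0.259 0.243] [288. 233.] [-0.3  1.7 48.2]
```

View pics/l.png

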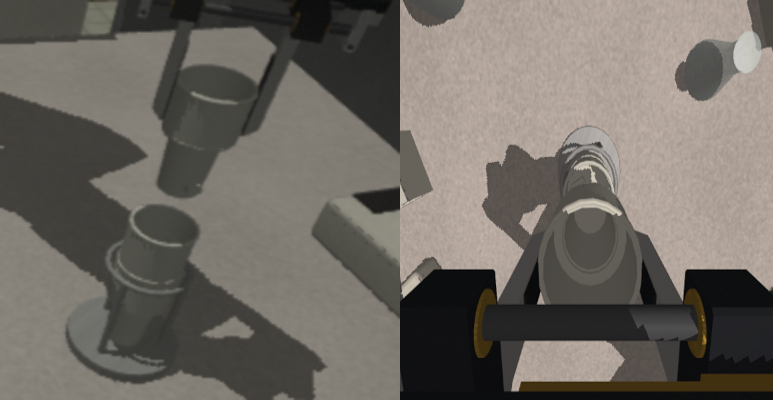

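The beaker is out of the stack and hanging upright between the fingers, its underside near pixel (180, 190) of the left panel, with no visible tilt. I'll carry it over to the stirrer.

Call:
{"fn": "carry_out", "kwargs": {"commands": [[1,[12,17,0],[0,0,0]],[1,[26,36,0],[0,0,0]],[1,[30,43,0],[0,0,0]],[1,[30,43,0],[0,0,0]],[1,[30,43,0],[0,0,0]],[1,[30,43,0],[0,0,0]],[1,[30,43,0],[0,0,0]],[1,[30,42,0],[0,0,0]],[1,[24,33,0],[0,0,0]],[1,[12,16,0],[0,0,0]]], "squeeze": 25}}

```text
time_s: 15.3
ee_pos: [0.531, -0.1793, 0.2913]
eef_rot: [3.141, 0.0, -0.511]
force: [0.7, -0.0, -1.2]
grip_width: 0.0661
grip_force: 25.0
```

Call:
{"fn": "carry_out", "kwargs": {"commands": [[1,[0,0,40],[0,0,0]],[1,[0,0,40],[0,0,0]],[1,[0,0,25],[0,0,0]],[1,[0,0,0],[0,0,0]],[1,[0,0,0],[0,0,0]]]}}

```text
time_s: 15.92
ee_pos: [0.5321, -0.1769, 0.1879]
eef_rot: [-3.141, -0.002, -0.509]
force: [0.0, -0.6, -0.6]
grip_width: 0.0659
grip_force: 25.0
```

Run:
```python
from h import *
st2()
ims=[]
for n in ["scene","wrist","top"]:
    c=ctrl.camera(n); 
    for t in ["beaker","plate"]:
        for d in ctrl.place_of(t,n)[:2]: print(n,t,round(d["score"],2),np.round(d["at"],3),P(c,d["at"]).round(),tool(d["at"]).round(1))
    if n=="scene": ims.append(cv2.resize(c["img"][130:330,130:330],(400,400),interpolation=cv2.INTER_CUBIC))
    if n=="top": ims.append(cv2.resize(c["img"][120:250,250:380],(400,400),interpolation=cv2.INTER_CUBIC))
cv2.imwrite("pics/p.png",np.hstack(ims))
```

```text
t 15.925 p [ 0.5321 -0.1769  0.1879] r [-3.141e+00 -2.000e-03 -5.090e-01] q [-0.39  0.34  1.51 -0.    1.29  1.69] F [ 0.05 -0.6  -0.59] w 0.0659 g 24.99954412691295
M [ 0.086 -0.025  0.017]
scene beaker 0.79 [ 0.536 -0.177  0.121] [226. 225.] [ 3.3 -1.4 66.6]
scene beaker 0.65 [ 0.536 -0.176  0.058] [230. 246.] [  2.4  -2.5 129.7]
scene plate 0.68 [ 0.536 -0.178  0.061] [229. 245.] [  3.7  -1.  126.8]
scene plate 0.66 [ 0.593 -0.403  0.06 ] [108. 279.] [162.9 167.8 128.3]
wrist beaker 0.85 [ 0.536 -0.18   0.116] [286. 217.] [ 5.2  0.3 71.7]
wrist plate 0.61 [ 0.534 -0.176  0.06 ] [284. 205.] [  1.6  -1.8 126.9]
top plate 0.65 [ 0.286 -0.278  0.061] [352. 281.] [-165.7  208.1  125.5]
top plate 0.65 [ 0.594 -0.4    0.061] [393. 170.] [163.4 164.7 125.8]
```

View pics/p.png

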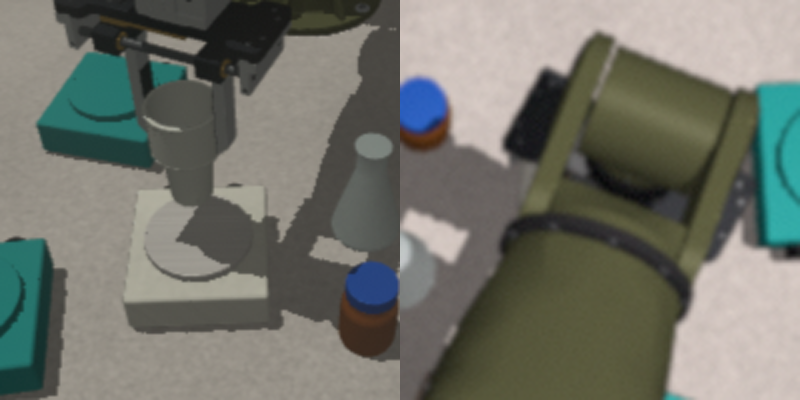

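The beaker hangs upright above the middle of the white plate (plate centre about (198, 237) in the left panel, underside near (190, 195)), with about 60 mm to go. I'll lower it and then feel for contact.

Call:
{"fn": "carry_out", "kwargs": {"commands": [[1,[0,0,20],[0,0,0]],[1,[0,0,18],[0,0,0]],[1,[0,0,10],[0,0,0]],[1,[0,0,4],[0,0,0]],[1,[0,0,0],[0,0,0]],[1,[0,0,0],[0,0,0]]]}}

```text
time_s: 17.12
ee_pos: [0.5319, -0.1769, 0.1351]
eef_rot: [-3.141, -0.001, -0.509]
force: [0.1, 0.9, -0.7]
grip_width: 0.0666
grip_force: 25.0
```

Call:
{"fn": "carry_out", "kwargs": {"commands": [[1,[0,0,2],[0,0,0]],[1,[0,0,2],[0,0,0]],[1,[0,0,0],[0,0,0]]]}}

```text
time_s: 17.5
ee_pos: [0.5316, -0.1768, 0.1303]
eef_rot: [3.142, 0.0, -0.509]
force: [-0.0, -0.6, -1.3]
grip_width: 0.0666
grip_force: 25.0
```

Call:
{"fn": "carry_out", "kwargs": {"commands": [[1,[0,0,1],[0,0,0]],[1,[0,0,1],[0,0,0]],[1,[0,0,0],[0,0,0]]]}}

```text
time_s: 17.88
ee_pos: [0.5318, -0.1768, 0.1286]
eef_rot: [-3.142, -0.0, -0.509]
force: [0.1, 0.4, 1.3]
grip_width: 0.066
grip_force: 25.0
```

Call:
{"fn": "carry_out", "kwargs": {"commands": [[1,[0,0,1],[0,0,0]],[1,[0,0,0],[0,0,0]]]}}

```text
time_s: 18.12
ee_pos: [0.532, -0.177, 0.1285]
eef_rot: [-3.141, -0.001, -0.509]
force: [-3.7, 1.2, 10.4]
grip_width: 0.0661
grip_force: 25.0
```

Contact. I'll ease off the pressure, then open in stages and back straight up.

Call:
{"fn": "carry_out", "kwargs": {"commands": [[1,[0,0,-0.6],[0,0,0]],[0.28,[0,0,0],[0,0,0]],[0.25,[0,0,0],[0,0,0]],[0.2,[0,0,0],[0,0,0]],[0.1,[0,0,0],[0,0,0]],[0,[0,0,0],[0,0,0]],[0,[0,0,0],[0,0,0]],[0,[0,0,0],[0,0,0]]]}}

```text
time_s: 19.12
ee_pos: [0.5316, -0.1768, 0.128]
eef_rot: [3.142, 0.0, -0.509]
force: [0.5, -0.6, -0.1]
grip_width: 0.0942
grip_force: 0.0
```

Call:
{"fn": "carry_out", "kwargs": {"commands": [[0,[0,0,-5],[0,0,0]],[0,[0,0,-25],[0,0,0]],[0,[0,0,-50],[0,0,0]],[0,[0,0,-50],[0,0,0]],[0,[0,0,-20],[0,0,0]],[0,[0,0,0],[0,0,0]]]}}

```text
time_s: 19.88
ee_pos: [0.532, -0.1769, 0.2795]
eef_rot: [-3.141, -0.003, -0.509]
force: [-0.2, 0.1, -1.2]
grip_width: 0.0939
grip_force: 0.0
```

Run:
```python
from h import *
st2()
ims=[]
for n in ["scene","wrist"]:
    c=ctrl.camera(n); 
    for t in ["beaker","plate","flask_mid","jar_near"]:
        for d in ctrl.place_of(t,n)[:1]: print(n,t,round(d["score"],2),np.round(d["at"],3))
    if n=="scene": ims.append(cv2.resize(c["img"][130:330,150:350],(400,400),interpolation=cv2.INTER_CUBIC))
    else: ims.append(cv2.resize(c["img"],(400,300)))
ims[1]=cv2.copyMakeBorder(ims[1],0,100,0,0,cv2.BORDER_CONSTANT)
cv2.imwrite("pics/e.png",np.hstack(ims))
```

```text
t 19.875 p [ 0.532  -0.1769  0.2795] r [-3.141e+00 -3.000e-03 -5.090e-01] q [-0.39  0.28  1.38  0.    1.48  1.69] F [-0.19  0.08 -1.25] w 0.0939 g 0.0
M [ 0.046 -0.013  0.014]
scene beaker 0.62 [ 0.536 -0.174  0.061]
scene plate 0.92 [ 0.592 -0.401  0.059]
scene flask_mid 0.63 [0.495 0.008 0.002]
scene jar_near 0.75 [ 0.636 -0.017 -0.002]
wrist beaker 0.65 [ 0.541 -0.179  0.057]
wrist plate 0.86 [ 0.588 -0.401  0.062]
wrist jar_near 0.91 [ 0.634 -0.018 -0.003]
```

View pics/e.png

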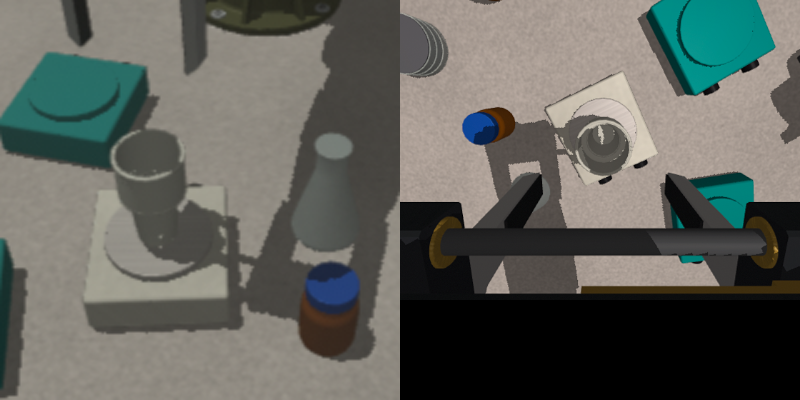

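The beaker stands upright in the middle of the white plate, its foot near (157, 240) in the left panel. The flask and jar haven't moved, and the gripper is clear.

```bash
python3 -c "
from station import ctrl
print(ctrl.hand_in())"
```

```text
the job is handed in; nothing more can be done
None
```

I twisted the top beaker free at about 146 degrees, stood it upright in the middle of the white stirrer's plate with the flask and jar unmoved, and handed the job in; the hand-in returned no verdict.

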